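# Lay out a soldering kit on its silhouette pads

### The job

Lay out the kit for the next pupil: set the spool of solder, the flux tin, the heat sink and the battery holder each on the black foam pad whose white silhouette matches its outline, upright as it now stands, centred and lined up so that it covers its silhouette. Leave the half-built green tree board where it lies.

Things in the scene. Friction and masses are not known exactly. Their poses are not given: they have to be found in the camera images.
- spool_mid (a point): Spool of solder standing on one flange: black round spool wound with silvery wire, 56 mm across (54 mm at the windings, flanges 4 mm thick), 48 mm high, about 220 g. Point at its centre, 24 mm above its underside; z is its axis. Round, so its yaw means nothing.
- tin_mid (a point): Small low round metal flux tin with a brass lid, 38 mm across (37 mm below the lid, the top 8 mm), 24 mm high, about 50 g. Point at its centre, 12 mm above its underside; z is its axis. Round, so its yaw means nothing.
- sink_mid (a point): Finned aluminium heat sink, a long narrow bar with five fins lengthways, standing fins up: 66 mm long (its x), 24 mm wide (its y, grip here), 25 mm high, about 70 g. Point at its centre, 12.5 mm above its underside. Either way round is the same.
- batt_mid (a point): Black plastic battery holder, an open box with two cells lying in it side by side: 58 mm long (its x), 34 mm wide (its y, grip here), 20 mm high, about 60 g. Point at its centre, 10 mm above its underside. Either way round is the same.
- pad_spool: Fixed flat black foam pad, 84 mm square and 5 mm thick, with a life-size white silhouette at its centre: a large disc 56 mm across, for the spool of solder. Origin at the centre of its underside on the table (top face 5 mm higher), z up.
- pad_tin: Fixed flat black foam pad, 84 mm square and 5 mm thick, with a life-size white silhouette at its centre: a small disc 38 mm across, for the flux tin. Origin at the centre of its underside on the table (top face 5 mm higher), z up.
- pad_sink: Fixed flat black foam pad, 84 mm square and 5 mm thick, with a life-size white silhouette at its centre: a long narrow rectangle 66 mm (its x) by 24 mm (its y), for the heat sink. Origin at the centre of its underside on the table (top face 5 mm higher), z up.
- pad_batt: Fixed flat black foam pad, 84 mm square and 5 mm thick, with a life-size white silhouette at its centre: a broader rectangle 58 mm (its x) by 34 mm (its y), for the battery holder. Origin at the centre of its underside on the table (top face 5 mm higher), z up.
- tree: Half-built green circuit board shaped like a fir tree, lying loose and flat: 78 mm long (its x, tip to +x), 70 mm wide at the foot, 3 mm thick with small red and black parts on it up to 8 mm high. Origin at the middle of its underside. To be left alone.
Not all that is in view belongs to the job. What is shaped like the part that bears spool_mid but pink or yellow is not meant.

How it is judged:
By the outcome, as a careful person would: the job done as asked, in the order asked, and still so for the second after the job is handed in, with the robot touching nothing.
It also fails if it takes over 120 s, if anything falls off the work surface, if the arm or the gripper's body presses on something with over 40 N, if the wrist force passes 120 N, or if a joint passes its speed limit or range.

### The arm

A 7-joint arm with a two-finger parallel gripper is mounted at the origin on the work surface. World frame = base frame: x ahead of the robot, y to its left, z up, the work surface at z = 0. Lengths are in m, angles in rad, forces in N, time in s.
With the tool pointing down it reaches from about 0.425 to 1.025 m from the base axis. Payload 9.4 kg.
Tool frame: the origin (TCP) lies at the very end of the fingers, on their centre line; the grasp point (between the pads) lies 19 mm behind it; z points along the fingers, y is the line along which they close (so a half turn about z gives the same grasp; the last joint's range is limited). The gripper opens to 93 mm and grips with 3 to 60 N. Pads are 15 mm wide; open, the fingers measure 128 mm over their backs; the gripper's body (75 mm by 188 mm) begins 65 mm behind the grasp point.
Start: joints at [-1.39, 0.599, -0.003, 1.599, 0.002, 0.943, -0.08], TCP at [0.185, 0.701, 0.219] pointing down, gripper open.
Joint ranges: [-2.57, 2.57], [-0.35, 1.97], [-1.29, 1.29], [0.11, 2.56], [-1.05, 4.19], [0.11, 1.86], [-2.63, 2.63]. Speed limits (rad/s): [2.22, 2.22, 3.01, 3.01, 3.14, 3.14, 3.14].

### API

Orientations are given as a unit quaternion [x, y, z, w].
In Python, from station import * gives the robot as it stands. The module is installed in compiled form; this text tells all that it offers.
- The arm moves only by the shell command python3 -m jog 'ROWS' [OPENING] [FORCE]. ROWS is a JSON object of lists of equal length, an entry for each row: "translation": the shift along the tool's x, y, z in mm, a list of three; "turn": the turn about the tool's z in degrees. A call has 1 to 5 rows; each row is the pose to reach, as a shift and turn from the pose commanded when the call began, along the tool's axes at that moment; what a row does not reach only later rows make up. A row lasts 1/10 s, in which the tool goes at most 50 mm and 8.59 degrees, less where a joint would pass 70% of its speed; a pose out of reach is approached as far as the arm can. A call with a gripper value outside its range is refused whole. OPENING is the opening, from -1 (shut) to 1 (fully open), set as the call begins (- or left out, the last holds). The fingers move at their own pace and stop on an object; FORCE is the grip in N (left out, the last holds). Time passes only in rows, so rows that repeat a pose let the fingers close. It gives the time, the measured TCP pose, the force, the opening and the grip force at its end, in the units of the state.
- state(): the state, without advancing time (a new reading comes with each control period).
- capture(name): name is "scene" or "top"; returns the picture (384x512x3 uint8, red, green, blue); there is no depth.
- calibration(name): a dict with "fovy" (degrees; the focal length in pixels is half the picture's height over the tangent of half this angle, whatever the lens; pixels are square), "cx", "cy" (the principal point, pixels), "eye" and "orientation" of the camera in the world. Camera axes: x right, y down, z forward; pixel columns grow to the right and rows downward; lengths in m; the calibration is good to about 2 mm. A picture is of the moment at which its call begins. calibration takes no time and is no camera call.
- job_done(): hands the job in; it is judged then, once.
Trained networks look in the newest picture that a camera, given by its name, has taken for a name from the list of things; names that differ only in an ending like _2 or _b are one class to them, and where a whole thing is asked for, a point or a joint stands for the part that bears it (a point fixed in the world has none). Each returns a list of dicts, best first, with "conf" (0 to 1); they miss things now and then, are a little off and sometimes report something else, mostly with a low value. They report only what shows in the picture. A call takes as long as a camera call. They do not tell look-alikes from the thing itself.
- look_for(camera, name): "extent" ([left, top, width, height] in pixels, round what is visible of it).
The state is a dict: "time_s": time; "joints": joint angles; "joint_vel": joint speeds; "joint_efforts": joint torques, N m; "tcp_pos": TCP position; "tool_rot": TCP orientation; "ft_force": force on the tool from outside, world axes, zero at the start; "moment": the same for the moment, N m; "gripper_width": finger opening in m; "grip_force": force on a finger pad.
Only numpy, scipy, OpenCV 4.12 (cv2) and the standard library are available. Lean on these libraries where they do the work, as an engineer would, in place of code of your own. Each camera call takes 0.05 s, during which the arm holds its last target. There are 200 camera calls.

## Working session

There is one attempt and no reset: what is moved stays moved. The work goes in short steps, Python scripts to look and compute and a shell command to move; the robot and the scene stay as the last step left them, time stands still between calls to the robot, and variables do not carry over. Pictures are saved under pics/ and viewed, at most 14 in all, crops included, and the job is handed in when it is done.

```bash
mkdir -p pics; python3 - <<'E'
from station import *
import cv2
for n in("scene","top"):
    im=capture(n); cv2.imwrite(f"pics/{n}0.png",cv2.resize(im[:,:,::-1],(800,600),interpolation=cv2.INTER_CUBIC)); cv2.imwrite(f"raw_{n}.png",im[:,:,::-1])
    print(n,calibration(n))
    for t in "spool_mid tin_mid sink_mid batt_mid pad_spool pad_tin pad_sink pad_batt tree".split():
        print(t,[(round(d["conf"],2),[round(float(v),1) for v in d["extent"]]) for d in look_for(n,t)][:4])
s=state();print(s["tcp_pos"],s["tool_rot"],s["time_s"],s["gripper_width"])
E
```

```text
scene {'fovy': 52.2110520162191, 'cx': 252.24499911532405, 'cy': 196.6719911571883, 'eye': array([ 0.98759864, -0.53817141,  0.66978241]), 'orientation': array([ 0.8668749 ,  0.31713528, -0.13529142, -0.36006853])}
spool_mid [(0.95, [148.6, 314.8, 37.0, 43.3]), (0.82, [192.6, 335.8, 35.5, 47.1]), (0.73, [237.0, 295.1, 30.0, 40.3]), (0.68, [185.9, 273.7, 35.2, 43.5])]
tin_mid [(0.73, [218.4, 207.9, 14.7, 18.8])]
sink_mid [(0.6, [176.6, 184.5, 22.7, 26.1])]
batt_mid [(0.84, [278.4, 152.1, 23.9, 22.6])]
pad_spool [(0.68, [296.9, 130.9, 41.5, 25.3])]
pad_tin [(0.68, [206.3, 158.8, 37.2, 24.8])]
pad_sink [(0.73, [241.1, 177.6, 38.9, 27.4]), (0.44, [217.1, 210.1, 16.3, 20.3])]
pad_batt [(0.7, [239.5, 175.1, 42.2, 29.5]), (0.69, [292.7, 183.4, 44.4, 32.2])]
tree [(0.86, [270.6, 218.9, 33.1, 27.2])]
top {'fovy': 43.25278915505385, 'cx': 265.13686194106197, 'cy': 186.66725195819754, 'eye': array([ 0.39461459, -0.0923456 ,  1.3200415 ]), 'orientation': array([ 0.70849205, -0.70142682,  0.04968969, -0.05975257])}
spool_mid [(0.88, [329.1, 114.9, 22.8, 24.8]), (0.87, [340.1, 154.9, 19.3, 19.4]), (0.87, [372.8, 152.1, 22.3, 22.8]), (0.76, [362.6, 118.0, 26.2, 23.1])]
tin_mid [(0.73, [277.8, 197.4, 14.7, 12.4])]
sink_mid [(0.59, [275.9, 238.4, 23.2, 13.2])]
batt_mid [(0.58, [180.9, 197.5, 21.3, 11.8])]
pad_spool [(0.71, [129.2, 180.1, 39.5, 41.1])]
pad_tin [(0.93, [224.2, 232.2, 31.7, 33.2]), (0.23, [301.2, 147.5, 20.7, 24.7])]
pad_sink [(0.84, [217.4, 187.7, 32.5, 33.1])]
pad_batt [(0.76, [199.6, 143.6, 37.3, 35.1]), (0.55, [278.4, 196.5, 15.7, 10.4])]
tree [(0.56, [253.7, 148.6, 25.1, 28.4])]
[0.1848216  0.70104051 0.21862349] [ 1.28521156e-01  9.91706767e-01 -1.07809728e-05  1.88112748e-05] 1.0 0.09328359534211673
```

View pics/top0.png

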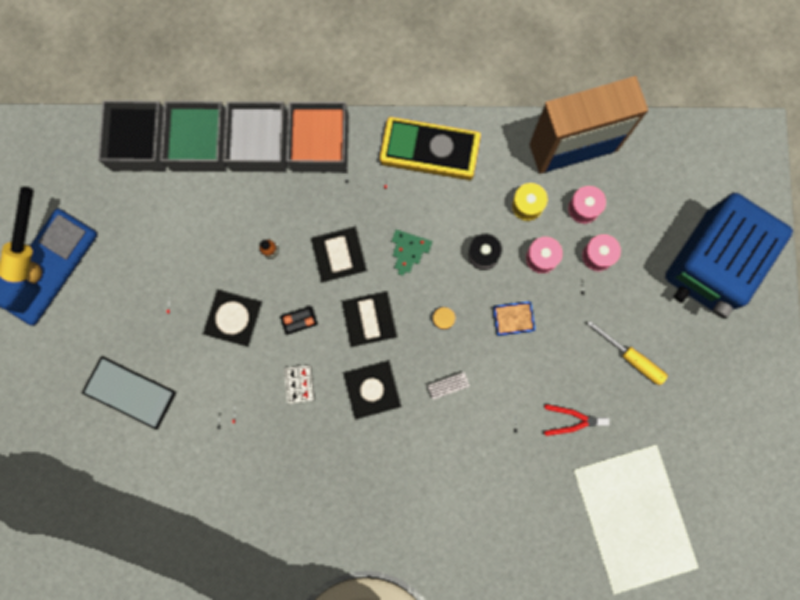

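View pics/scene0.png

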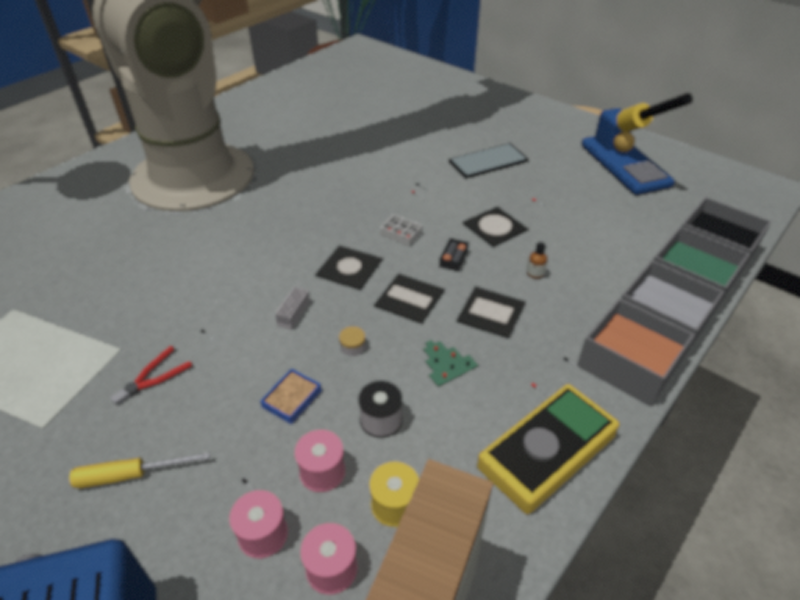

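The top view (800 px scale) shows the black spool at (485,250), the tin at (444,318), the sink at (448,384) and the battery holder at (298,320). The pads are spool (232,317), tin (372,390), sink (370,319) and batt (338,254). The tree is at (410,250). A pink spool is close to the black one, to the right.

```bash
cat > h.py <<'E'
import numpy as np, cv2
from scipy.spatial.transform import Rotation as R
from station import *
def ray(n,uv,z):
    c=calibration(n); f=192/np.tan(np.radians(c["fovy"]/2))
    uv=np.atleast_2d(uv); d=np.c_[(uv[:,0]-c["cx"])/f,(uv[:,1]-c["cy"])/f,np.ones(len(uv))]
    d=R.from_quat(c["orientation"]).apply(d); e=c["eye"]
    return (e+d*((z-e[2])/d[:,2])[:,None])[:,:2]
def rectify(n,im,ctr,z,half=0.06,s=0.25e-3*2,ang=0.):
    # metric view of plane z; col -> +x(rot), row -> +y ; s m/px
    c=calibration(n); f=192/np.tan(np.radians(c["fovy"]/2)); k=int(2*half/s)
    g=(np.arange(k)+.5-k/2)*s; a,b=np.meshgrid(g,g)
    X=ctr[0]+a*np.cos(ang)-b*np.sin(ang); Y=ctr[1]+a*np.sin(ang)+b*np.cos(ang)
    P=np.c_[X.ravel(),Y.ravel(),np.full(X.size,z)]-c["eye"]
    P=R.from_quat(c["orientation"]).inv().apply(P)
    u=(f*P[:,0]/P[:,2]+c["cx"]).reshape(k,k).astype(np.float32); v=(f*P[:,1]/P[:,2]+c["cy"]).reshape(k,k).astype(np.float32)
    return cv2.remap(im,u,v,cv2.INTER_CUBIC)
def blob(m,ctr,s=0.5e-3):
    m=m.astype(np.uint8); n,l,st,ce=cv2.connectedComponentsWithStats(m)
    k=m.shape[0]; 
    i=1+np.argmin([np.hypot(*(c-k/2))-0.02*np.sqrt(a[4]) *1 for c,a in zip(ce[1:],st[1:])])
    M=cv2.moments((l==i).astype(np.uint8),True)
    th=.5*np.arctan2(2*M["mu11"],M["mu20"]-M["mu02"])
    return [round(float(ctr[j]+(ce[i][j]+.5-k/2)*s),4) for j in(0,1)],round(float(np.degrees(th)),1),round(st[i][4]*s*s*1e6)
E
cat > m.py <<'E'
from h import *
P=dict(spool=(232,317),tin=(372,390),sink=(370,319),batt=(338,254)); O=dict(spool=(485,250,.048),tin=(444,318,.024),sink=(448,384,.025),batt=(298,320,.02))
t=cv2.imread("raw_top.png"); sc=cv2.imread("raw_scene.png"); rows=[]
for k,p in P.items():
    c=ray("top",np.array(p)*.64,.005)[0]; row=[]
    for n,im in(("top",t),("scene",sc)):
        r=rectify(n,im,c,.005); g=r.min(2); print("pad",k,n,blob(g>125,c)); row.append(r)
    rows.append(row)
tiles=[]
for k,p in O.items():
    c=ray("top",np.array(p[:2])*.64,p[2])[0]; print("obj",k,c.round(4))
    a=[]
    for n,im in(("top",t),("scene",sc)):
        r=rectify(n,im,c,p[2],half=.05); hsv=cv2.cvtColor(r,cv2.COLOR_BGR2HSV)
        if k=="spool": print(k,n,blob(r.min(2)>110,c),blob(r.max(2)<75,c))
        if k=="tin": print(k,n,blob(hsv[...,1]>90,c))
        if k=="batt": print(k,n,blob((r.min(2)<75),c))
        a.append(r)
    tiles.append(np.vstack(a))
cv2.imwrite("pics/tiles.png",np.hstack(tiles))
E
python3 m.py
```

```text
pad spool top ([0.5525, 0.2467], -10.1, 6644)
pad spool scene ([0.5515, 0.2464], -74.5, 2481)
pad tin top ([0.4291, -0.0001], -68.6, 1196)
pad tin scene ([0.4281, -0.0023], -64.3, 1129)
pad sink top ([0.5524, 0.0074], 13.1, 1688)
pad sink scene ([0.5514, 0.0051], 12.4, 1610)
pad batt top ([0.6657, 0.0635], 78.6, 6611)
pad batt scene ([0.6673, 0.0619], 15.8, 1998)
obj spool [ 0.6666 -0.1935]
spool top ([0.6691, -0.1938], -49.1, 248) ([0.6652, -0.1894], -41.1, 2466)
spool scene ([0.6683, -0.1962], -54.7, 241) ([0.6714, -0.1986], -18.7, 2085)
obj tin [ 0.5515 -0.1245]
tin top ([0.5525, -0.123], 80.5, 1222)
tin scene ([0.5549, -0.1288], -38.9, 1126)
obj sink [ 0.4385 -0.1318]
obj batt [0.5461 0.1283]
batt top ([0.5472, 0.1282], -69.9, 1696)
batt scene ([0.5556, 0.1165], -64.6, 2505)
```

View pics/tiles.png

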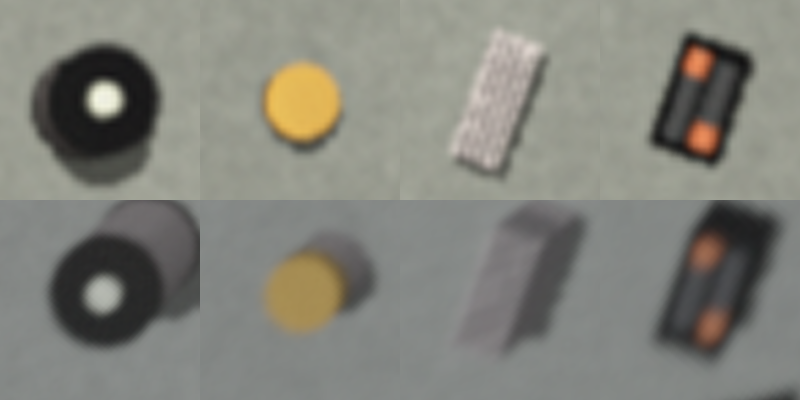

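Tiles (top row from the top camera, bottom row from the scene camera) show the spool, tin, sink and battery holder rectified at their top-face heights. The sink's corners in its tile put its centre at about (98.7,100.5) with its axis at about -70°. Next I'll fix the pad measurement and plan the moves.

```bash
cat >> h.py <<'E'
def cblob(m,ctr,s=0.5e-3):
    l=cv2.connectedComponents(m.astype(np.uint8))[1]; k=m.shape[0]
    return blob(l==l[k//2,k//2],ctr,s)
def plan(wps):
    """wps: [x,y,z(mm),phi deg] ; prints shift in tool axes mm and turn for each leg"""
    s=state(); p=s["tcp_pos"]*1000; y=R.from_quat(s["tool_rot"]).as_matrix()[:,1]; ph=np.degrees(np.arctan2(y[1],y[0]))
    print("now",p.round(1),"phi",ph.round(2),"t",s["time_s"],"w",round(s["gripper_width"],4))
    for w in wps:
        d=np.array(w[:3])-p; a=np.radians(ph); yv=np.array([np.cos(a),np.sin(a)]); xv=np.array([-yv[1],yv[0]])*1
        # y_tool=(cos,sin), z down => x_tool = y x z = (-sin, cos)
        print(w,"-> shift",[round(float(v),1) for v in(d[:2]@xv,d[:2]@yv,-d[2])],"turn",round(float(ph-w[3]),1)); p=np.array(w[:3],float); ph=w[3]
E
python3 - <<'E'
from h import *
P=dict(spool=(.552,.2465),tin=(.4286,-.001),sink=(.552,.006),batt=(.6665,.063))
for k,c in P.items():
    for n in("top","scene"):
        r=rectify(n,cv2.imread(f"raw_{n}.png"),c,.005); g=r.min(2); th=cv2.threshold(g,0,255,cv2.THRESH_OTSU)[0]
        print(k,n,cblob(g>(110 if n=="top" else 85),c),cblob(g>130,c))
plan([[300,480,219,75.2],[500,150,219,40],[669,-195,140,5],[669,-195,5,5]])
E
```

```text
spool top ([0.5518, 0.2484], 86.4, 2630) ([0.5519, 0.2484], 89.7, 2517)
spool scene ([0.5514, 0.2463], -63.9, 3076) ([0.5515, 0.2463], -83.1, 2397)
tin top ([0.4291, -0.0001], -73.5, 1256) ([0.4291, -0.0001], -68.3, 1177)
tin scene ([0.4279, -0.0023], -46.3, 1512) ([0.4281, -0.0023], 81.4, 1080)
sink top ([0.5524, 0.0074], 13.1, 1773) ([0.5524, 0.0074], 13.1, 1660)
sink scene ([0.5513, 0.0051], 12.1, 2126) ([0.5515, 0.0051], 12.5, 1542)
batt top ([0.6677, 0.0641], 15.8, 2162) ([0.6677, 0.0641], 15.8, 2041)
batt scene ([0.6672, 0.0619], 15.7, 2499) ([0.6673, 0.0619], 15.8, 1933)
now [184.8 701.  218.6] phi 75.23 t 1.0 w 0.0933
[300, 480, 219, 75.2] -> shift [-167.7, -184.4, -0.4] turn 0.0
[500, 150, 219, 40] -> shift [-277.7, -268.0, -0.0] turn 35.2
[669, -195, 140, 5] -> shift [-372.9, -92.3, 79.0] turn 35.0
[669, -195, 5, 5] -> shift [0.0, 0.0, 135.0] turn 0.0
```

```bash
M='python3 -m jog'
for i in 1 2 3 4; do $M '{"translation":[[-35,-37,0],[-70,-74,0],[-105,-111,0],[-140,-149,0],[-140,-149,0]],"turn":[0,0,0,0,0]}' >/dev/null; done
$M '{"translation":[[-35,-37,0],[-70,-74,0],[-105,-111,0],[-137,-147,0],[-137,-147,0]],"turn":[7,14,21,28,35]}'
$M '{"translation":[[0,0,20],[0,0,40],[0,0,60],[0,0,80],[0,0,80]],"turn":[7,14,21,28,35]}'
python3 -c "
from h import *
plan([[668.7,-195,60,5],[668.7,-195,5,5]])"
```

```text
time_s: 3.5
tcp_pos: [0.6713, -0.2007, 0.2184]
tool_rot: [0.426, 0.905, -0.001, 0.001]
ft_force: [-0.0, 0.2, 0.3]
gripper_width: 0.0932
grip_force: 0.0
time_s: 4.0
tcp_pos: [0.6687, -0.1918, 0.1355]
tool_rot: [0.675, 0.738, -0.001, -0.002]
ft_force: [1.5, 0.6, 0.5]
gripper_width: 0.0928
grip_force: 0.0
now [ 668.7 -191.8  135.5] phi 5.05 t 4.0 w 0.0928
[668.7, -195, 60, 5] -> shift [-3.2, -0.3, 75.5] turn 0.0
[668.7, -195, 5, 5] -> shift [0.0, 0.0, 55.0] turn 0.0
```

```bash
M='python3 -m jog'
$M '{"translation":[[0,0,20],[0,0,40],[0,0,40],[0,0,40]],"turn":[0,0,0,0]}' >/dev/null
python3 -c "
from h import *
capture('scene'); im=capture('scene'); cv2.imwrite('pics/a1.png',cv2.resize(im[250:384,150:350,::-1],(800,536),interpolation=3))
plan([[668.7,-195,5,5]])"
```

```text
now [ 670.2 -194.6   99.6] phi 5.26 t 4.5 w 0.0929
[668.7, -195, 5, 5] -> shift [-0.3, -1.6, 94.6] turn 0.3
```

View pics/a1.png

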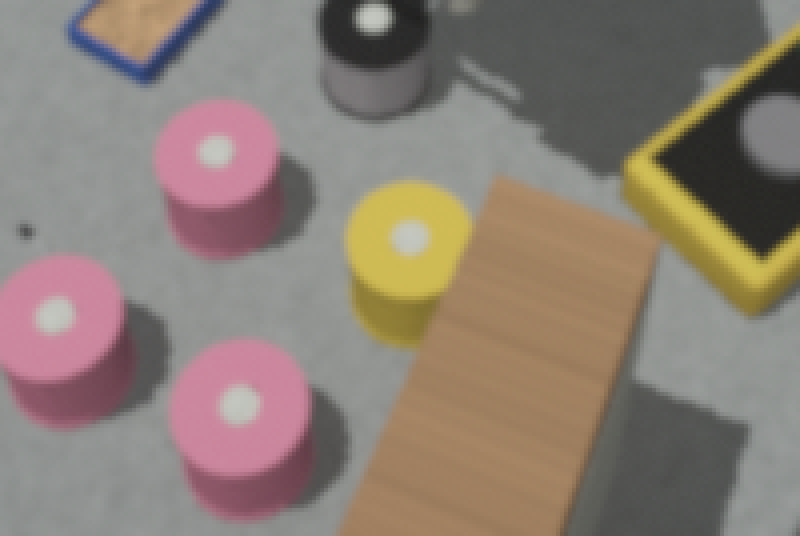

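The black spool's hub is at about crop (373,15), and the gripper is just above it, outside the crop. No neighbour is in the way, so I'll descend and grip.

```bash
M='python3 -m jog'
$M '{"translation":[[0,-1.5,30],[0,-1.5,60],[0,-1.5,85],[0,-1.5,94],[0,-1.5,94]],"turn":[0,0,0,0,0]}'
$M '{"translation":[[0,0,0],[0,0,0],[0,0,0],[0,0,0],[0,0,0]],"turn":[0,0,0,0,0]}' -1 20
$M '{"translation":[[0,0,0],[0,0,0],[0,0,0],[0,0,0],[0,0,0]],"turn":[0,0,0,0,0]}'
$M '{"translation":[[0,0,-10],[0,0,-30],[0,0,-60],[0,0,-80],[0,0,-80]],"turn":[0,0,0,0,0]}'
python3 -c "
from h import *
plan([[551.6,247.4,85,5],[551.6,247.4,10,5]])"
```

```text
time_s: 5.0
tcp_pos: [0.6678, -0.1951, 0.0044]
tool_rot: [0.674, 0.739, -0.0, -0.0]
ft_force: [-0.4, 0.5, 0.5]
gripper_width: 0.0928
grip_force: 0.0
time_s: 5.5
tcp_pos: [0.6684, -0.1952, 0.0052]
tool_rot: [0.674, 0.739, 0.0, 0.0]
ft_force: [3.5, -0.4, 1.0]
gripper_width: 0.0573
grip_force: 1.3
time_s: 6.0
tcp_pos: [0.6686, -0.1953, 0.0051]
tool_rot: [0.674, 0.739, 0.0, 0.001]
ft_force: [2.7, 0.4, 5.2]
gripper_width: 0.0546
grip_force: 20.0
time_s: 6.5
tcp_pos: [0.6686, -0.1959, 0.0873]
tool_rot: [0.674, 0.739, 0.001, 0.001]
ft_force: [1.4, -0.4, -2.9]
gripper_width: 0.0553
grip_force: 20.0
now [ 668.6 -195.9   87.3] phi 5.21 t 6.5 w 0.0553
[551.6, 247.4, 85, 5] -> shift [452.1, -76.3, 2.3] turn 0.2
[551.6, 247.4, 10, 5] -> shift [0.0, 0.0, 75.0] turn 0.0
```

```bash
M='python3 -m jog'
$M '{"translation":[[35,-6,0],[75,-13,0],[115,-20,0],[150,-26,0],[150,-26,0]],"turn":[0,0,0,0,0]}' >/dev/null
$M '{"translation":[[35,-6,0],[75,-13,0],[115,-20,0],[150,-26,0],[150,-26,0]],"turn":[0,0,0,0,0]}' >/dev/null
$M '{"translation":[[40,-7,0],[80,-13,0],[115,-19,0],[140,-22,0],[152,-24,0]],"turn":[0,0,0,0,0]}' >/dev/null
$M '{"translation":[[0,0,15],[0,0,30],[0,0,40],[0,0,40],[0,0,40]],"turn":[0,0,0,0,0]}' >/dev/null
python3 -c "
from h import *
plan([[551.6,247.4,10,5]])"
```

```text
now [551.3 246.5  44.1] phi 5.12 t 8.5 w 0.0551
[551.6, 247.4, 10, 5] -> shift [0.9, 0.4, 34.1] turn 0.1
```

```bash
M='python3 -m jog'
$M '{"translation":[[1,0.5,10],[1,0.5,20],[1,0.5,28],[1,0.5,32],[1,0.5,33.5]],"turn":[0,0,0,0,0]}'
$M '{"translation":[[0,0,0.5],[0,0,0.5],[0,0,0.5]],"turn":[0,0,0]}'
python3 -c "
from h import *
plan([[551.6,247.4,10,5]])"
```

```text
time_s: 9.0
tcp_pos: [0.5512, 0.2474, 0.011]
tool_rot: [0.674, 0.738, -0.001, 0.0]
ft_force: [-2.7, -6.2, 11.8]
gripper_width: 0.0551
grip_force: 20.0
time_s: 9.3
tcp_pos: [0.5512, 0.2476, 0.0111]
tool_rot: [0.674, 0.738, -0.001, 0.0]
ft_force: [-2.5, -4.3, 7.4]
gripper_width: 0.0552
grip_force: 20.0
now [551.2 247.6  11.1] phi 5.17 t 9.3 w 0.0552
[551.6, 247.4, 10, 5] -> shift [-0.2, 0.4, 1.1] turn 0.2
```

```bash
M='python3 -m jog'
$M '{"translation":[[0,0,0],[0,0,0],[0,0,0],[0,0,0],[0,0,0]],"turn":[0,0,0,0,0]}' 0.75
$M '{"translation":[[0,0,-20],[0,0,-50],[0,0,-90],[0,0,-110],[0,0,-110]],"turn":[0,0,0,0,0]}' >/dev/null
$M '{"translation":[[-35,0,0],[-75,0,0],[-115,0,0],[-155,0,0],[-190,0,0]],"turn":[0,0,0,0,0]}' >/dev/null
$M '{"translation":[[-40,0,0],[-80,0,0],[-120,0,0],[-160,0,0],[-180,0,0]],"turn":[0,0,0,0,0]}' >/dev/null
python3 - <<'E'
from h import *
t=capture("top");s=capture("scene");cv2.imwrite("raw2_top.png",t[:,:,::-1]);cv2.imwrite("raw2_scene.png",s[:,:,::-1])
a=[]
for n in("top","scene"):
    c=(.5516,.2474);r=rectify(n,cv2.imread(f"raw2_{n}.png"),c,.053); print(cblob(r.min(2)>(110 if n=="top" else 90),c))
    a+=[r,rectify(n,cv2.imread(f"raw2_{n}.png"),c,.005)]
cv2.imwrite("pics/b1.png",np.hstack([cv2.resize(x,(200,200)) for x in a]))
plan([[552,-124,100,5],[552,-124,3,5]])
E
```

```text
time_s: 9.8
tcp_pos: [0.5515, 0.2492, 0.0106]
tool_rot: [0.674, 0.739, 0.0, 0.0]
ft_force: [-0.7, 0.2, -0.1]
gripper_width: 0.0812
grip_force: 0.0
([0.5506, 0.2469], 22.8, 106)
([0.5499, 0.2448], -70.1, 107)
now [ 584.6 -123.4  119.9] phi 4.94 t 11.4 w 0.0811
[552, -124, 100, 5] -> shift [2.2, -32.5, 19.9] turn -0.1
[552, -124, 3, 5] -> shift [0.0, 0.0, 97.0] turn 0.0
```

View pics/b1.png

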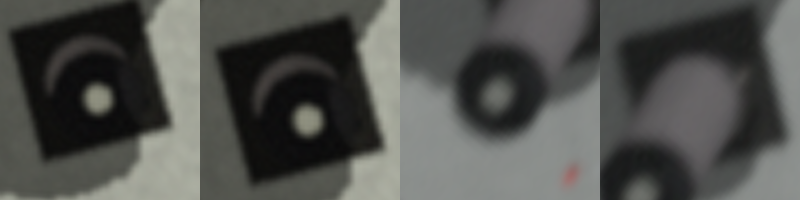

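The spool stands upright on its pad, with the hub at about (97,98) in the first tile. That reads about 1.5 mm off in each axis, but the arm's shadow lies over it, so I'll recheck later. Next is the tin.

```bash
M='python3 -m jog'
$M '{"translation":[[1,-15,10],[1,-32,20],[1,-32,40],[1,-32,50],[1,-32,50]],"turn":[0,0,0,0,0]}' >/dev/null
python3 -c "
from h import *
plan([[552,-124,3,5]])"
```

```text
now [ 552.6 -120.2   69. ] phi 5.3 t 11.9 w 0.0814
[552, -124, 3, 5] -> shift [-3.8, -1.0, 66.0] turn 0.3
```

```bash
M='python3 -m jog'
$M '{"translation":[[-3,0,20],[-3.5,-1,35],[-3.5,-1,40],[-3.5,-1,40]],"turn":[0,0,0,0]}' >/dev/null
python3 -c "
from h import *
plan([[552,-124,3,5]])"
```

```text
now [ 552.6 -124.6   30.4] phi 5.25 t 12.3 w 0.0815
[552, -124, 3, 5] -> shift [0.7, -0.5, 27.4] turn 0.2
```

```bash
M='python3 -m jog'
$M '{"translation":[[0,0,10],[0.5,0,20],[0.5,0,26],[0.5,0,27],[0.5,0,27]],"turn":[0,0,0,0,0]}'
$M '{"translation":[[0,0,0],[0,0,0],[0,0,0],[0,0,0],[0,0,0]],"turn":[0,0,0,0,0]}' -1 15
$M '{"translation":[[0,0,0],[0,0,0],[0,0,0],[0,0,0],[0,0,0]],"turn":[0,0,0,0,0]}'
python3 -c "
from h import *
plan([[552,-124,53,5],[428.6,-1.2,53,5]])"
$M '{"translation":[[0,0,-10],[0,0,-30],[0,0,-50],[0,0,-50]],"turn":[0,0,0,0]}'
```

```text
time_s: 12.8
tcp_pos: [0.5523, -0.1245, 0.0034]
tool_rot: [0.674, 0.739, -0.0, -0.0]
ft_force: [-0.4, -0.7, -0.4]
gripper_width: 0.0812
grip_force: 0.0
time_s: 13.3
tcp_pos: [0.5526, -0.1244, 0.0038]
tool_rot: [0.674, 0.739, 0.0, 0.0]
ft_force: [-0.1, 0.6, 0.2]
gripper_width: 0.0457
grip_force: 0.0
time_s: 13.8
tcp_pos: [0.5526, -0.1244, 0.0037]
tool_rot: [0.674, 0.739, 0.0, 0.0]
ft_force: [0.1, 1.0, 1.3]
gripper_width: 0.0375
grip_force: 15.0
now [ 552.6 -124.4    3.7] phi 5.23 t 13.8 w 0.0375
[552, -124, 53, 5] -> shift [0.5, -0.5, -49.3] turn 0.2
[428.6, -1.2, 53, 5] -> shift [133.1, -112.2, -0.0] turn 0.0
time_s: 14.2
tcp_pos: [0.5535, -0.1248, 0.0561]
tool_rot: [0.674, 0.739, 0.001, 0.001]
ft_force: [0.2, 0.6, -1.0]
gripper_width: 0.0372
grip_force: 15.0
```

```bash
M='python3 -m jog'
$M '{"translation":[[34,-28,0],[68,-56,0],[102,-84,0],[125,-105,0],[134,-112,0]],"turn":[0,0,0,0,0]}' >/dev/null
$M '{"translation":[[0,0,10],[0,0,20],[0,0,30],[0,0,30],[0,0,30]],"turn":[0,0,0,0,0]}' 
python3 -c "
from h import *
plan([[428.8,-1.4,8.7,5.2]])"
```

```text
time_s: 15.2
tcp_pos: [0.4293, -0.0018, 0.0235]
tool_rot: [0.674, 0.738, -0.0, 0.0]
ft_force: [0.9, -0.5, -0.3]
gripper_width: 0.0373
grip_force: 15.0
now [429.3  -1.8  23.5] phi 5.18 t 15.2 w 0.0373
[428.8, -1.4, 8.7, 5.2] -> shift [0.4, -0.4, 14.8] turn -0.0
```

```bash
M='python3 -m jog'
$M '{"translation":[[0,0,6],[0.3,-0.3,11],[0.3,-0.3,13.5],[0.3,-0.3,14.5],[0.3,-0.3,14.5]],"turn":[0,0,0,0,0]}'
$M '{"translation":[[0,0,0],[0,0,0],[0,0,0],[0,0,0],[0,0,0]],"turn":[0,0,0,0,0]}' 0.4
$M '{"translation":[[0,0,-20],[0,0,-50],[0,0,-90],[0,0,-90],[0,0,-90]],"turn":[0,0,0,0,0]}' >/dev/null
$M '{"translation":[[-40,0,0],[-80,0,0],[-120,0,0],[-130,0,0],[-130,0,0]],"turn":[-3,-6,-9,-12,-14.6]}' >/dev/null
python3 - <<'E'
from h import *
t=capture("top");s=capture("scene");cv2.imwrite("raw3_top.png",t[:,:,::-1]);cv2.imwrite("raw3_scene.png",s[:,:,::-1])
a=[]
for n in("top","scene"):
    im=cv2.imread(f"raw3_{n}.png")
    c=(.5506,.246);r=rectify(n,im,c,.053);a.append(r)
    for th in(70,90,110,130):print(th,cblob(r.min(2)>th,c))
    c=(.4288,-.0014);r=rectify(n,im,c,.029);a.append(r)
    print("tin",cblob(cv2.cvtColor(r,40)[...,1]>90,c))
cv2.imwrite("pics/c1.png",np.hstack([cv2.resize(x,(200,200)) for x in a]))
plan([[437.4,-132.6,3,19.8]])
E
```

```text
time_s: 15.7
tcp_pos: [0.4303, -0.0009, 0.0113]
tool_rot: [0.676, 0.737, -0.001, -0.001]
ft_force: [0.7, -0.4, -0.1]
gripper_width: 0.0376
grip_force: 15.0
time_s: 16.2
tcp_pos: [0.4299, -0.001, 0.0111]
tool_rot: [0.674, 0.739, -0.001, -0.001]
ft_force: [-0.5, 0.2, 0.8]
gripper_width: 0.0644
grip_force: 0.0
70 ([0.5505, 0.2469], 70.4, 346)
90 ([0.5505, 0.2468], 70.9, 306)
110 ([0.5506, 0.2468], 73.0, 271)
130 ([0.5506, 0.2468], 74.9, 241)
tin ([0.4288, -0.0006], -11.6, 13928)
70 ([0.5499, 0.2448], -60.4, 482)
90 ([0.5498, 0.2448], -59.2, 372)
110 ([0.5498, 0.2449], -60.2, 283)
130 ([0.5498, 0.2448], -58.8, 204)
tin ([0.4305, -0.0059], 4.1, 1397)
now [ 441.3 -129.9  100.2] phi 19.85 t 17.3 w 0.0654
[437.4, -132.6, 3, 19.8] -> shift [-1.2, -4.6, 97.2] turn 0.0
```

View pics/c1.png

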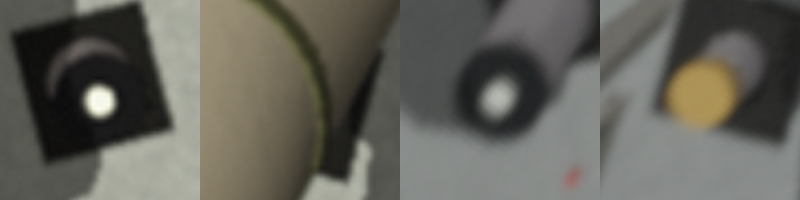

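The tin is upright on its pad (scene tile, about (703,93)), but the arm hides it from the top camera. The spool is about 2 mm off, which I'll mend at the end. Next is the heat sink.

```bash
M='python3 -m jog'
$M '{"translation":[[-1,-4,20],[-1,-4.5,40],[-1,-4.5,60],[-1,-4.5,70],[-1,-4.5,70]],"turn":[0,0,0,0,0]}' >/dev/null
python3 -c "
from h import *
plan([[437.4,-132.6,3,19.8]])"
```

```text
now [ 437.  -131.3   29.6] phi 19.86 t 17.8 w 0.0652
[437.4, -132.6, 3, 19.8] -> shift [-1.4, -0.0, 26.6] turn 0.1
```

```bash
M='python3 -m jog'
$M '{"translation":[[-1,0,10],[-1,0,20],[-1,0,26],[-1,0,26.5],[-1,0,26.5]],"turn":[0,0,0,0,0]}'
$M '{"translation":[[0,0,0],[0,0,0],[0,0,0],[0,0,0],[0,0,0]],"turn":[0,0,0,0,0]}' -1 15
$M '{"translation":[[0,0,0],[0,0,0],[0,0,0],[0,0,0],[0,0,0]],"turn":[0,0,0,0,0]}'
python3 -c "
from h import *
plan([[437.4,-132.6,63,19.8],[494,-62,63,60],[552,6.2,63,102.8]])"
$M '{"translation":[[0,0,-10],[0,0,-30],[0,0,-60],[0,0,-60]],"turn":[0,0,0,0]}'
```

```text
time_s: 18.3
tcp_pos: [0.4381, -0.1335, 0.0047]
tool_rot: [0.575, 0.818, -0.001, -0.001]
ft_force: [-0.6, 0.3, -1.0]
gripper_width: 0.0651
grip_force: 0.0
time_s: 18.8
tcp_pos: [0.4382, -0.1338, 0.0046]
tool_rot: [0.575, 0.818, -0.001, -0.001]
ft_force: [0.8, -0.1, 0.6]
gripper_width: 0.0295
grip_force: 0.0
time_s: 19.3
tcp_pos: [0.4381, -0.1338, 0.0046]
tool_rot: [0.575, 0.818, -0.001, -0.001]
ft_force: [-0.4, 0.3, 2.8]
gripper_width: 0.0239
grip_force: 15.0
now [ 438.1 -133.8    4.6] phi 19.83 t 19.3 w 0.0239
[437.4, -132.6, 63, 19.8] -> shift [1.4, -0.3, -58.4] turn 0.0
[494, -62, 63, 60] -> shift [47.3, 77.2, -0.0] turn -40.2
[552, 6.2, 63, 102.8] -> shift [-16.1, 88.1, -0.0] turn -42.8
time_s: 19.7
tcp_pos: [0.4393, -0.1341, 0.0666]
tool_rot: [0.575, 0.818, -0.001, 0.0]
ft_force: [0.3, 0.5, -1.1]
gripper_width: 0.0237
grip_force: 15.0
```

```bash
M='python3 -m jog'
$M '{"translation":[[10,15,0],[20,31,0],[30,47,0],[40,63,0],[47,77,0]],"turn":[-8,-16,-24,-32,-40]}' >/dev/null
$M '{"translation":[[-3,18,0],[-6,36,0],[-10,54,0],[-13,72,0],[-16,88,0]],"turn":[-8,-16,-24,-32,-40]}' >/dev/null
$M '{"translation":[[0,0,10],[0,0,20],[0,0,30],[0,0,30]],"turn":[-2.9,-2.9,-2.9,-2.9]}' 
python3 -c "
from h import *
plan([[553.4,6.5,9.6,102.8]])"
```

```text
time_s: 21.1
tcp_pos: [0.5516, 0.0042, 0.0324]
tool_rot: [-0.11, 0.994, 0.0, -0.003]
ft_force: [0.5, -0.0, -0.2]
gripper_width: 0.0237
grip_force: 15.0
now [551.6   4.2  32.4] phi 102.62 t 21.1 w 0.0237
[553.4, 6.5, 9.6, 102.8] -> shift [-2.3, 1.9, 22.8] turn -0.2
```

```bash
M='python3 -m jog'
$M '{"translation":[[-2.3,1.8,8],[-2.3,1.8,14],[-2.3,1.8,16],[-2.3,1.8,16]],"turn":[0,-0.2,-0.2,-0.2]}' 
python3 -c "
from h import *
plan([[553.4,6.5,9.6,102.8]])"
```

```text
time_s: 21.5
tcp_pos: [0.5544, 0.0068, 0.0178]
tool_rot: [-0.113, 0.994, 0.0, -0.002]
ft_force: [-0.3, -0.2, -0.9]
gripper_width: 0.0239
grip_force: 15.0
now [554.4   6.8  17.8] phi 102.92 t 21.5 w 0.0239
[553.4, 6.5, 9.6, 102.8] -> shift [1.0, -0.1, 8.2] turn 0.1
```

```bash
M='python3 -m jog'
$M '{"translation":[[1,0,3],[1,0,6],[1,0,8],[1,0,8.3],[1,0,8.3]],"turn":[0,0,0,0,0]}' 
$M '{"translation":[[0,0,0.3],[0,0,0.3],[0,0,0.3],[0,0,0.3],[0,0,0.3]],"turn":[0,0,0,0,0]}' 0.2
$M '{"translation":[[0,0,-20],[0,0,-50],[0,0,-90],[0,0,-90],[0,0,-90]],"turn":[0,0,0,0,0]}' >/dev/null
$M '{"translation":[[0,40,0],[0,80,0],[0,117,0],[0,119,0],[0,119,0]],"turn":[8.4,16.8,25.2,33.6,41.5]}' 0.4 >/dev/null
$M '{"translation":[[0,0,0],[0,0,0],[0,0,0],[0,0,0],[0,0,0]],"turn":[8.4,16.8,25.2,33.6,41.2]}'  >/dev/null
python3 - <<'E'
from h import *
t=capture("top");s=capture("scene");cv2.imwrite("raw4_top.png",t[:,:,::-1]);cv2.imwrite("raw4_scene.png",s[:,:,::-1])
a=[]
for n in("top","scene"):
    im=cv2.imread(f"raw4_{n}.png")
    c=(.4288,-.0014);r=rectify(n,im,c,.029);a.append(r); print("tin",cblob(cv2.cvtColor(r,40)[...,1]>90,c))
    c=(.552,.0062);r=rectify(n,im,c,.03);a.append(r)
    print("sink",[cblob(r.min(2)>th,c) for th in (90,110)])
cv2.imwrite("pics/d1.png",np.hstack([cv2.resize(x,(200,200)) for x in a]))
plan([[546.7,127.2,3,20.1]])
E
```

```text
time_s: 22.0
tcp_pos: [0.5536, 0.0065, 0.0098]
tool_rot: [-0.113, 0.994, 0.0, -0.002]
ft_force: [0.4, 0.8, -0.6]
gripper_width: 0.0238
grip_force: 15.0
time_s: 22.5
tcp_pos: [0.5536, 0.0066, 0.0096]
tool_rot: [-0.113, 0.994, 0.0, -0.002]
ft_force: [-0.8, 0.2, -0.0]
gripper_width: 0.0548
grip_force: 0.0
tin ([0.4298, -0.0001], -76.5, 1553)
sink [([0.5512, 0.0074], 14.1, 2034), ([0.5511, 0.0073], 14.2, 1867)]
tin ([0.4305, -0.0059], 3.2, 1364)
sink [([0.5457, 0.0156], 37.8, 11369), ([0.5439, 0.0177], 39.9, 10556)]
now [526.5 122.4  98.2] phi 20.14 t 24.1 w 0.0651
[546.7, 127.2, 3, 20.1] -> shift [-2.5, 20.6, 95.2] turn 0.0
```

View pics/d1.png

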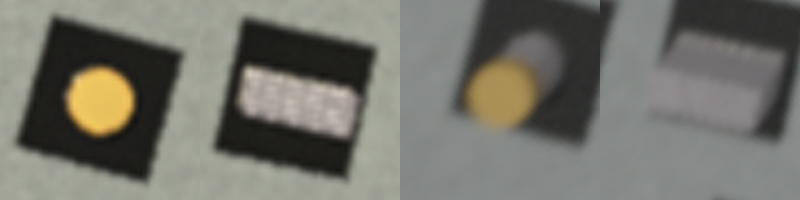

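The tin and sink are on their pads, within about 1 mm and 1° (tiles at (101,101) and (298,101)). Now the battery holder.

```bash
M='python3 -m jog'
$M '{"translation":[[-2,10,20],[-2,20,40],[-2,20.5,60],[-2,20.5,70],[-2,20.5,70]],"turn":[0,0,0,0,0]}' >/dev/null
python3 -c "
from h import *
plan([[546.7,127.2,3,20.1]])"
```

```text
now [545.8 127.2  28. ] phi 20.32 t 24.6 w 0.0652
[546.7, 127.2, 3, 20.1] -> shift [-0.3, 0.8, 25.0] turn 0.2
```

```bash
M='python3 -m jog'
$M '{"translation":[[0,0.5,10],[0,0.5,20],[0,0.5,24],[0,0.5,24.5],[0,0.5,24.5]],"turn":[0.2,0.2,0.2,0.2,0.2]}'
$M '{"translation":[[0,0,0],[0,0,0],[0,0,0],[0,0,0],[0,0,0]],"turn":[0,0,0,0,0]}' -1 15
$M '{"translation":[[0,0,0],[0,0,0],[0,0,0],[0,0,0],[0,0,0]],"turn":[0,0,0,0,0]}'
$M '{"translation":[[0,0,-10],[0,0,-30],[0,0,-60],[0,0,-60]],"turn":[0,0,0,0]}'
python3 -c "
from h import *
plan([[608,95,62,62],[667.5,63,62,105.8]])"
```

```text
time_s: 25.1
tcp_pos: [0.5474, 0.1279, 0.0051]
tool_rot: [0.573, 0.819, -0.001, -0.001]
ft_force: [-0.8, 0.7, -0.2]
gripper_width: 0.0651
grip_force: 0.0
time_s: 25.6
tcp_pos: [0.5474, 0.128, 0.0052]
tool_rot: [0.573, 0.819, -0.001, -0.001]
ft_force: [-0.4, 0.3, 0.3]
gripper_width: 0.0342
grip_force: 15.0
time_s: 26.1
tcp_pos: [0.5474, 0.128, 0.0052]
tool_rot: [0.573, 0.819, -0.001, -0.001]
ft_force: [-0.2, 1.3, 4.5]
gripper_width: 0.0341
grip_force: 15.0
time_s: 26.5
tcp_pos: [0.5489, 0.1278, 0.068]
tool_rot: [0.574, 0.819, 0.0, -0.0]
ft_force: [0.6, 0.2, -0.6]
gripper_width: 0.0336
grip_force: 15.0
now [548.9 127.8  68. ] phi 20.0 t 26.5 w 0.0336
[608, 95, 62, 62] -> shift [-51.1, 44.3, 6.0] turn -42.0
[667.5, 63, 62, 105.8] -> shift [-67.6, -0.3, -0.0] turn -43.8
```

```bash
M='python3 -m jog'
$M '{"translation":[[-10,9,0],[-20,18,0],[-30,26,0],[-40,35,0],[-51,44,0]],"turn":[-8.3,-16.6,-25,-33.3,-41.5]}' >/dev/null
$M '{"translation":[[-13,0,0],[-27,0,0],[-41,0,0],[-55,0,0],[-67,0,0]],"turn":[-8.3,-16.6,-25,-33.3,-41.5]}' >/dev/null
$M '{"translation":[[0,0,10],[0,0,20],[0,0,35],[0,0,35]],"turn":[-2.8,-2.8,-2.8,-2.8]}' 
python3 -c "
from h import *
plan([[667,62.9,10.2,105.8]])"
```

```text
time_s: 27.9
tcp_pos: [0.6633, 0.0634, 0.027]
tool_rot: [-0.137, 0.991, 0.0, -0.004]
ft_force: [-0.6, 0.6, -0.6]
gripper_width: 0.0341
grip_force: 15.0
now [663.3  63.4  27. ] phi 105.79 t 27.9 w 0.0341
[667, 62.9, 10.2, 105.8] -> shift [-3.4, -1.5, 16.8] turn -0.0
```

```bash
M='python3 -m jog'
$M '{"translation":[[-3.3,-1.5,5],[-3.3,-1.5,9],[-3.3,-1.5,9],[-3.3,-1.5,9]],"turn":[0,0,0,0]}' 
python3 -c "
from h import *
plan([[667,62.9,10.2,105.8]])"
```

```text
time_s: 28.3
tcp_pos: [0.6687, 0.0627, 0.0208]
tool_rot: [-0.138, 0.99, 0.0, -0.002]
ft_force: [-0.0, 0.6, -1.0]
gripper_width: 0.0338
grip_force: 15.0
now [668.7  62.7  20.8] phi 105.83 t 28.3 w 0.0338
[667, 62.9, 10.2, 105.8] -> shift [1.6, 0.7, 10.6] turn 0.0
```

```bash
M='python3 -m jog'
$M '{"translation":[[1.5,0.6,3],[1.5,0.6,6],[1.5,0.6,9],[1.5,0.6,10.5],[1.5,0.6,10.5]],"turn":[0,0,0,0,0]}' 
$M '{"translation":[[0,0,0],[0,0,0],[0,0,0],[0,0,0],[0,0,0]],"turn":[0,0,0,0,0]}' 0.2
$M '{"translation":[[0,0,-20],[0,0,-50],[0,0,-90],[0,0,-110],[0,0,-110]],"turn":[0,0,0,0,0]}' >/dev/null
$M '{"translation":[[0,-40,0],[0,-80,0],[0,-120,0],[0,-160,0],[0,-200,0]],"turn":[0,0,0,0,0]}' >/dev/null
$M '{"translation":[[0,-40,0],[0,-80,0],[0,-120,0],[0,-140,0],[0,-140,0]],"turn":[0,0,0,0,0]}' 0.8 >/dev/null
cat > chk.py <<'E'
from h import *
import sys
P=dict(spool=(.5519,.2484,.5514,.2463,.053),tin=(.4291,-.0001,.428,-.0023,.029),sink=(.5524,.0074,.5514,.0051,.03),batt=(.6677,.0641,.6672,.0619,.025))
A=dict(sink=12.8,batt=15.8); T={}
for n,o in(("top",0),("scene",2)):
    im=capture(n)[:,:,::-1].copy(); T[n]=[]
    for k,p in P.items():
        # view in pad frame; expected outline drawn at top-face height
        c=p[o:o+2]; r=rectify(n,im,c,p[4],half=.05,s=.5e-3,ang=np.radians(A.get(k,0)))
        b=cblob(r.min(2)>110 if k in("spool","sink") else cv2.cvtColor(r,40)[...,1]>90 if k=="tin" else r.max(2)<75,c) if k!="batt" else None
        if b and k!="sink": print(n,k,"err mm",[round(1000*(b[0][i]-c[i]),1) for i in(0,1)],b[2])
        v=r.copy()
        if k in A:
            w,h=(66,24) if k=="sink" else(58,34); cv2.rectangle(v,(100-w,100-h),(100+w,100+h),(0,255,0),1)
        else: cv2.circle(v,(100,100),56 if k=="spool" else 38,(0,255,0),1)
        T[n].append(v)
cv2.imwrite(sys.argv[1],np.vstack([np.hstack(T[n]) for n in T]))
plan([[552,247.5,130,49]])
E
python3 chk.py pics/e1.png
```

```text
time_s: 28.8
tcp_pos: [0.6669, 0.0628, 0.0102]
tool_rot: [-0.138, 0.99, 0.0, -0.002]
ft_force: [-2.7, -0.6, 0.5]
gripper_width: 0.0341
grip_force: 15.0
time_s: 29.3
tcp_pos: [0.6671, 0.0628, 0.0102]
tool_rot: [-0.138, 0.99, 0.0, -0.002]
ft_force: [-0.2, 0.2, 0.1]
gripper_width: 0.056
grip_force: 0.0
top spool err mm [-1.3, -1.6] 266
top tin err mm [0.0, 0.0] 10000
scene spool err mm [-1.6, -1.4] 313
scene tin err mm [-4.8, -7.9] 775
now [ 759.5 -264.   118.4] phi 105.79 t 30.9 w 0.0836
[552, 247.5, 130, 49] -> shift [60.4, 548.7, -11.6] turn 56.8
```

View pics/e1.png

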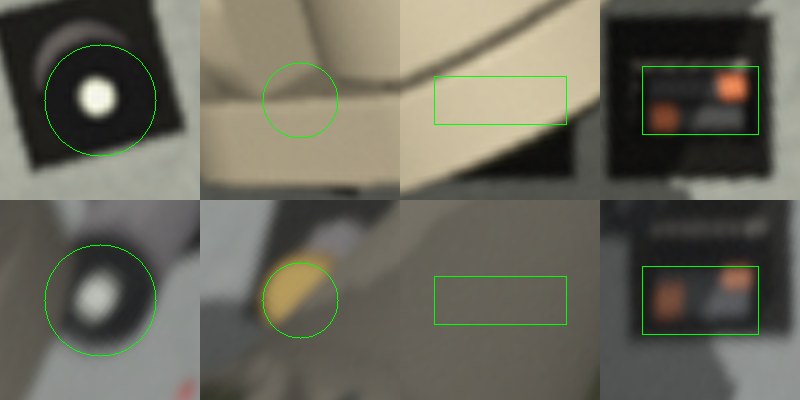

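The battery holder matches its outline (tile centre (700,100)). The spool's hub sits at (97,97) where it should be at (100,100), so it is about 2 mm off. I'll regrip the spool along the error direction (phi 49°) and shift it.

```bash
M='python3 -m jog'
for i in 1 2; do $M '{"translation":[[8,40,-10],[16,80,-10],[24,120,-10],[30,160,-10],[30,200,-10]],"turn":[0,0,0,0,0]}' 0.8 >/dev/null; done
$M '{"translation":[[0,40,0],[0,80,0],[0,120,0],[0,149,0],[0,149,0]],"turn":[5.5,11,16.5,22,28]}' >/dev/null
$M '{"translation":[[0,0,0],[0,0,0],[0,0,0],[0,0,0],[0,0,0]],"turn":[5.5,11,16.5,22,28.8]}' >/dev/null
python3 -c "
from h import *
plan([[551.4,247.6,80,49],[551.4,247.6,10,49]])"
```

```text
now [551.  249.1 140.3] phi 48.94 t 32.9 w 0.0839
[551.4, 247.6, 80, 49] -> shift [-1.3, -0.9, 60.3] turn -0.1
[551.4, 247.6, 10, 49] -> shift [0.0, 0.0, 70.0] turn 0.0
```

```bash
M='python3 -m jog'
$M '{"translation":[[-1,-1,30],[-1,-1,60],[-1,-1,65],[-1,-1,65]],"turn":[0,0,0,0]}' >/dev/null
python3 -c "
from h import *
plan([[551.4,247.6,11,49]])"
```

```text
now [551.3 246.7  75. ] phi 49.1 t 33.3 w 0.0837
[551.4, 247.6, 11, 49] -> shift [0.5, 0.8, 64.0] turn 0.1
```

```bash
M='python3 -m jog'
$M '{"translation":[[0.5,0.8,20],[0.5,0.8,45],[0.5,0.8,60],[0.5,0.8,64],[0.5,0.8,64]],"turn":[0,0,0,0,0]}' >/dev/null
$M '{"translation":[[0,0,0],[0,0,0],[0,0,0],[0,0,0],[0,0,0]],"turn":[0,0,0,0,0]}' -1 20
$M '{"translation":[[0,0,0],[0,0,0],[0,0,0],[0,0,0],[0,0,0]],"turn":[0,0,0,0,0]}'
$M '{"translation":[[0,0,-5],[0,0,-5],[0,2.1,-5],[0,2.1,-5],[0,2.1,-5]],"turn":[0,0,0,0,0]}'
python3 -c "
from h import *
plan([[551.4,247.6,10,49]])"
```

```text
time_s: 34.3
tcp_pos: [0.552, 0.2464, 0.0119]
tool_rot: [0.35, 0.937, -0.001, -0.002]
ft_force: [-3.4, -2.7, 6.0]
gripper_width: 0.0549
grip_force: 20.0
time_s: 34.8
tcp_pos: [0.552, 0.2464, 0.0119]
tool_rot: [0.35, 0.937, -0.001, -0.002]
ft_force: [-3.0, -2.8, 6.2]
gripper_width: 0.0553
grip_force: 20.0
time_s: 35.3
tcp_pos: [0.554, 0.2488, 0.0163]
tool_rot: [0.35, 0.937, -0.001, -0.002]
ft_force: [-0.7, 0.1, -3.2]
gripper_width: 0.055
grip_force: 20.0
now [554.  248.8  16.3] phi 49.05 t 35.3 w 0.055
[551.4, 247.6, 10, 49] -> shift [1.1, -2.6, 6.3] turn 0.0
```

```bash
M='python3 -m jog'
$M '{"translation":[[0,-0.4,2],[0,-0.4,4],[0,-0.4,5],[0,-0.4,5],[0,-0.4,5]],"turn":[0,0,0,0,0]}'
$M '{"translation":[[0,0,0],[0,0,0],[0,0,0],[0,0,0],[0,0,0]],"turn":[0,0,0,0,0]}' 0.8
$M '{"translation":[[0,0,-20],[0,0,-50],[0,0,-90],[0,0,-110],[0,0,-110]],"turn":[0,0,0,0,0]}' >/dev/null
$M '{"translation":[[-10,40,-20],[-20,80,-40],[-30,120,-60],[-40,160,-80],[-50,200,-80]],"turn":[0,0,0,0,0]}' >/dev/null
$M '{"translation":[[40,0,0],[80,0,0],[120,0,0],[160,0,0],[200,0,0]],"turn":[0,0,0,0,0]}' >/dev/null
$M '{"translation":[[40,0,0],[80,0,0],[120,0,0],[160,0,0],[200,0,0]],"turn":[0,0,0,0,0]}'
python3 chk.py pics/f1.png
```

```text
time_s: 35.8
tcp_pos: [0.5536, 0.2483, 0.012]
tool_rot: [0.35, 0.937, -0.0, -0.002]
ft_force: [-1.7, -0.4, 4.4]
gripper_width: 0.0546
grip_force: 20.0
time_s: 36.3
tcp_pos: [0.5537, 0.2483, 0.0115]
tool_rot: [0.35, 0.937, -0.001, -0.002]
ft_force: [-1.1, -0.8, 0.1]
gripper_width: 0.083
grip_force: 0.0
time_s: 38.3
tcp_pos: [0.4194, 0.6296, 0.2003]
tool_rot: [0.35, 0.937, -0.001, -0.002]
ft_force: [0.1, 0.0, 0.2]
gripper_width: 0.0835
grip_force: 0.0
top spool err mm [1.6, 2.2] 243
top tin err mm [0.7, 0.0] 1558
scene spool err mm [1.8, 2.3] 257
scene tin err mm [2.5, -3.5] 1370
now [413.8 634.3 199.3] phi 49.56 t 38.4 w 0.0838
[552, 247.5, 130, 49] -> shift [-356.1, -204.7, 69.3] turn 0.6
```

View pics/f1.png

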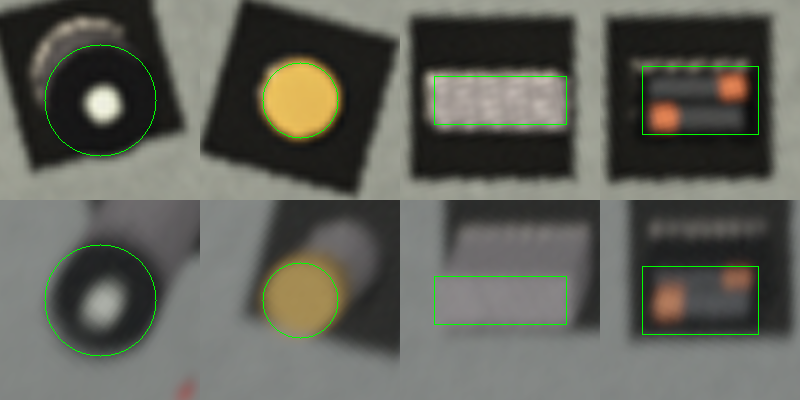

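The scene is clear now: the tin, sink and battery holder sit within about 1 mm. The spool's hub is at (103,104), so it overshot by about 2.8 mm along 49° and a white crescent shows. This grip is centred, so shifting -2.8 mm should fix it.

```bash
M='python3 -m jog'
$M '{"translation":[[-40,0,0],[-80,0,0],[-120,0,0],[-160,0,0],[-200,0,0]],"turn":[0,0,0,0,0]}' >/dev/null
$M '{"translation":[[-40,0,0],[-80,0,0],[-120,0,0],[-160,0,0],[-200,0,0]],"turn":[0,0,0,0,0]}' >/dev/null
$M '{"translation":[[10,-40,20],[20,-80,40],[30,-120,60],[40,-160,80],[50,-200,80]],"turn":[0,0,0,0,0]}' >/dev/null
$M '{"translation":[[0,0,20],[0,0,40],[0,0,40],[0,0,40]],"turn":[0,0,0,0]}' >/dev/null
python3 -c "
from h import *
plan([[553.6,248.3,11.8,49]])"
```

```text
now [553.8 247.8  81. ] phi 49.0 t 40.3 w 0.0836
[553.6, 248.3, 11.8, 49] -> shift [0.5, 0.3, 69.2] turn 0.0
```

```bash
M='python3 -m jog'
$M '{"translation":[[0.5,0.3,20],[0.5,0.3,45],[0.5,0.3,62],[0.5,0.3,69],[0.5,0.3,69]],"turn":[0,0,0,0,0]}' >/dev/null
$M '{"translation":[[0,0,0],[0,0,0],[0,0,0],[0,0,0],[0,0,0]],"turn":[0,0,0,0,0]}' -1 20
$M '{"translation":[[0,0,0],[0,0,0],[0,0,0],[0,0,0],[0,0,0]],"turn":[0,0,0,0,0]}'
$M '{"translation":[[0,0,-5],[0,0,-5],[0,-2.8,-5],[0,-2.8,-5],[0,-2.8,-5]],"turn":[0,0,0,0,0]}'
python3 -c "
from h import *
c=np.cos(np.radians(49));s=np.sin(np.radians(49));p=state()['tcp_pos']*1000;print('axis',p[0]*c+p[1]*s,'want',553.65*c+248.3*s-2.8)"
```

```text
time_s: 41.3
tcp_pos: [0.5536, 0.2489, 0.013]
tool_rot: [0.35, 0.937, -0.0, -0.001]
ft_force: [-1.8, 0.4, 5.7]
gripper_width: 0.0551
grip_force: 20.0
time_s: 41.8
tcp_pos: [0.5536, 0.2489, 0.013]
tool_rot: [0.35, 0.937, -0.0, -0.001]
ft_force: [-0.8, 0.5, 6.2]
gripper_width: 0.0546
grip_force: 20.0
time_s: 42.3
tcp_pos: [0.5515, 0.2466, 0.0174]
tool_rot: [0.35, 0.937, -0.001, -0.002]
ft_force: [-0.2, -0.2, -3.8]
gripper_width: 0.0549
grip_force: 20.0
axis 547.9044874518919 want 547.8214701699087
```

```bash
M='python3 -m jog'
$M '{"translation":[[0,0,2],[0,0,4],[0,0,5],[0,0,5],[0,0,5]],"turn":[0,0,0,0,0]}'
$M '{"translation":[[0,0,0],[0,0,0],[0,0,0],[0,0,0],[0,0,0]],"turn":[0,0,0,0,0]}' 0.8
$M '{"translation":[[0,0,-20],[0,0,-50],[0,0,-90],[0,0,-110],[0,0,-110]],"turn":[0,0,0,0,0]}' >/dev/null
$M '{"translation":[[-10,40,-20],[-20,80,-40],[-30,120,-60],[-40,160,-80],[-50,200,-80]],"turn":[0,0,0,0,0]}' >/dev/null
$M '{"translation":[[40,0,0],[80,0,0],[120,0,0],[160,0,0],[200,0,0]],"turn":[0,0,0,0,0]}' >/dev/null
$M '{"translation":[[40,0,0],[80,0,0],[120,0,0],[160,0,0],[200,0,0]],"turn":[0,0,0,0,0]}' >/dev/null
python3 chk.py pics/g1.png; python3 -c "
import cv2;from h import *
cv2.imwrite('pics/g2.png',cv2.resize(capture('top')[100:280,100:340,::-1],(800,600),interpolation=3))"
```

```text
time_s: 42.8
tcp_pos: [0.5517, 0.2468, 0.013]
tool_rot: [0.35, 0.937, -0.0, -0.002]
ft_force: [-2.0, -0.0, 5.3]
gripper_width: 0.0553
grip_force: 20.0
time_s: 43.3
tcp_pos: [0.5517, 0.2468, 0.0125]
tool_rot: [0.35, 0.937, -0.001, -0.002]
ft_force: [-0.1, 0.0, -0.4]
gripper_width: 0.0831
grip_force: 0.0
top spool err mm [0.2, 0.2] 254
top tin err mm [0.7, 0.0] 1558
scene spool err mm [0.0, 0.4] 247
scene tin err mm [2.5, -3.5] 1368
now [411.8 632.7 200.3] phi 49.55 t 45.4 w 0.0838
[552, 247.5, 130, 49] -> shift [-356.5, -202.2, 70.3] turn 0.6
```

View pics/g1.png

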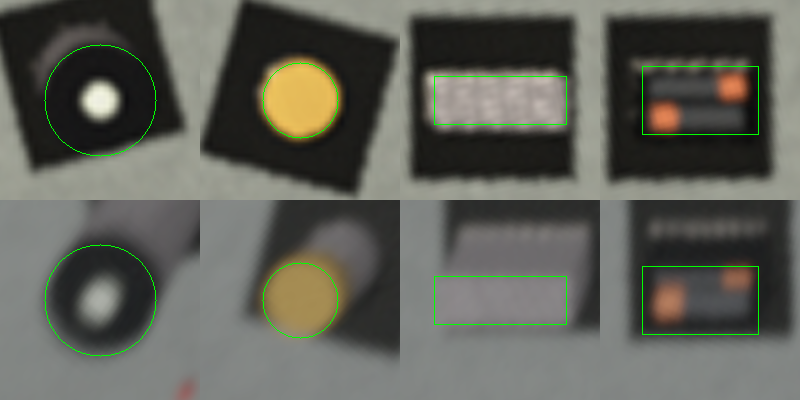

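View pics/g2.png

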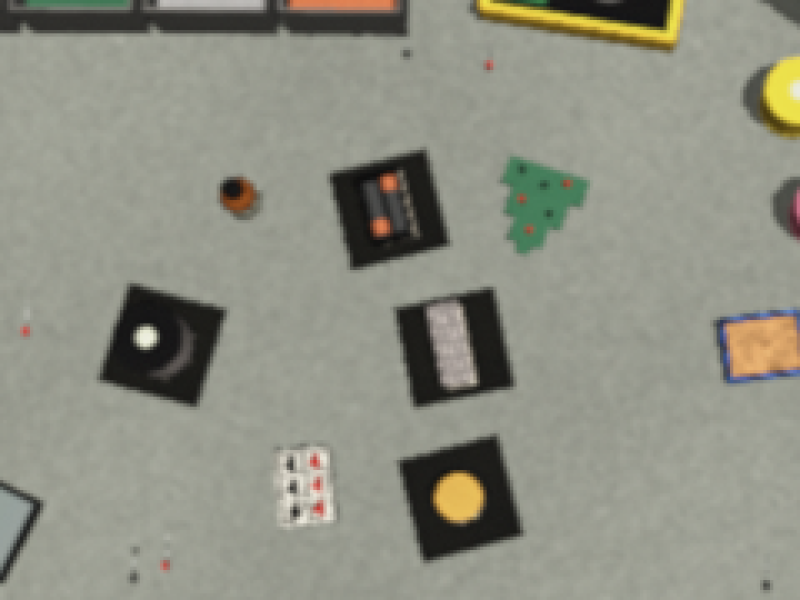

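The spool is now within 0.4 mm and the tree is untouched. A faint white sliver shows along the battery holder's -y side (tile (690,65)), so I'll measure its width, and do the same for the sink.

```bash
python3 - <<'E'
from h import *
for n,cb,cs in(("top",(.6677,.0641),(.5524,.0074)),("scene",(.6672,.0619),(.5514,.0051))):
    im=capture(n)[:,:,::-1].copy(); im0=cv2.imread(f"raw_{n}.png")
    for k,c,a in(("batt",cb,15.8),("sink",cs,12.8)):
        for tag,I in(("before",im0),("after",im)):
            r=rectify(n,I,c,.005,half=.04,s=.5e-3,ang=np.radians(a)).min(2).astype(int)
            print(n,k,tag,"y prof",r[20:80:2,50:110].mean(1).astype(int).tolist())
    # top face centre from battery contacts
    r=rectify(n,im,cb,.02,half=.04,s=.5e-3,ang=np.radians(15.8)); h=cv2.cvtColor(r,40)
    m=((h[...,1]>110)&(h[...,0]<20)).astype(np.uint8); _,_,st,ce=cv2.connectedComponentsWithStats(m); print(n,[((e-79.5)/2).round(1).tolist()+[int(q[4])] for e,q in zip(ce[1:],st[1:]) if q[4]>20])
E
```

```text
top batt before y prof [25, 25, 24, 24, 24, 22, 21, 21, 27, 41, 63, 92, 123, 153, 177, 192, 202, 207, 208, 209, 208, 208, 208, 208, 208, 207, 207, 207, 207, 207]
top batt after y prof [25, 25, 24, 24, 24, 23, 22, 24, 29, 38, 50, 65, 77, 82, 80, 73, 63, 56, 52, 53, 58, 64, 70, 74, 75, 74, 72, 67, 61, 54]
top sink before y prof [25, 25, 25, 24, 24, 24, 24, 24, 24, 23, 22, 20, 21, 27, 40, 62, 90, 122, 153, 177, 193, 204, 209, 211, 211, 211, 210, 209, 209, 209]
top sink after y prof [25, 25, 25, 25, 25, 25, 25, 24, 24, 24, 23, 22, 23, 27, 36, 52, 74, 98, 121, 140, 152, 158, 159, 156, 154, 155, 157, 158, 157, 157]
top [[18.9, -5.8, 1013], [-17.1, 9.8, 1092]]
scene batt before y prof [42, 42, 42, 43, 44, 46, 51, 58, 68, 80, 93, 107, 120, 132, 143, 151, 158, 162, 165, 166, 167, 168, 168, 168, 168, 168, 168, 168, 168, 167]
scene batt after y prof [41, 41, 41, 42, 43, 44, 47, 51, 57, 63, 70, 76, 80, 83, 83, 80, 74, 67, 59, 51, 44, 38, 34, 31, 30, 30, 30, 31, 31, 33]
scene sink before y prof [43, 43, 44, 43, 43, 43, 43, 43, 44, 45, 47, 51, 57, 67, 79, 92, 106, 120, 132, 142, 151, 157, 161, 164, 166, 167, 167, 168, 168, 168]
scene sink after y prof [43, 43, 43, 44, 44, 43, 43, 43, 43, 44, 46, 49, 53, 60, 69, 78, 87, 96, 102, 108, 111, 112, 112, 111, 110, 108, 108, 107, 107, 107]
scene [[19.1, -7.4, 359], [-18.0, 7.8, 762]]
```

The holder is about 1.8 mm off along the pad's +y, and the sink is within 1 mm. There's plenty of time, so I'll regrip the holder and shift it.

```bash
M='python3 -m jog'
for i in 1 2; do $M '{"translation":[[-40,0,0],[-80,0,0],[-120,0,0],[-160,0,0],[-200,0,0]],"turn":[0,0,0,0,0]}' 0.3 >/dev/null; done
$M '{"translation":[[-40,0,0],[-80,0,0],[-120,0,0],[-160,0,0],[-160,0,0]],"turn":[-8,-16,-24,-28,-28]}' >/dev/null
$M '{"translation":[[0,0,20],[0,0,40],[0,0,60],[0,0,60],[0,0,60]],"turn":[-8,-16,-24,-28.3,-28.3]}' >/dev/null
python3 -c "
from h import *
plan([[667,62.8,135,105.8]])"
```

```text
now [841.5 258.  140.3] phi 105.24 t 47.55 w 0.0603
[667, 62.8, 135, 105.8] -> shift [219.7, -142.5, 5.3] turn -0.6
```

```bash
M='python3 -m jog'
$M '{"translation":[[40,-20,0],[80,-45,0],[120,-70,0],[160,-100,0],[170,-110,0]],"turn":[0,0,-0.6,-0.6,-0.6]}' >/dev/null
$M '{"translation":[[25,-16,0],[50,-32.5,20],[50,-32.5,50],[50,-32.5,75],[50,-32.5,75]],"turn":[0,0,0,0,0]}' >/dev/null
python3 -c "
from h import *
plan([[667,62.8,10.2,105.8]])"
```

```text
now [666.1  63.4  64.8] phi 105.74 t 48.55 w 0.0606
[667, 62.8, 10.2, 105.8] -> shift [-0.7, -0.8, 54.6] turn -0.1
```

```bash
M='python3 -m jog'
$M '{"translation":[[-0.5,-0.5,20],[-0.5,-0.5,40],[-0.5,-0.5,50],[-0.5,-0.5,54],[-0.5,-0.5,54]],"turn":[0,0,0,0,0]}'
$M '{"translation":[[0,0,0],[0,0,0],[0,0,0],[0,0,0],[0,0,0]],"turn":[0,0,0,0,0]}' -1 15
$M '{"translation":[[0,0,0],[0,0,0],[0,0,0],[0,0,0],[0,0,0]],"turn":[0,0,0,0,0]}'
$M '{"translation":[[0,0,-5],[0,0,-5],[0.6,-1.8,-5],[0.6,-1.8,-5],[0.6,-1.8,-5]],"turn":[0,0,0,0,0]}'
python3 -c "
from h import *
plan([[667,62.8,10.2,105.8]])"
```

```text
time_s: 49.05
tcp_pos: [0.6683, 0.0636, 0.0136]
tool_rot: [-0.138, 0.99, 0.0, -0.001]
ft_force: [0.5, 0.2, -0.2]
gripper_width: 0.0604
grip_force: 0.0
time_s: 49.55
tcp_pos: [0.6682, 0.0638, 0.0136]
tool_rot: [-0.139, 0.99, 0.0, -0.001]
ft_force: [-0.7, 0.3, 5.1]
gripper_width: 0.0341
grip_force: 15.0
time_s: 50.05
tcp_pos: [0.6682, 0.0638, 0.0136]
tool_rot: [-0.139, 0.99, 0.0, -0.001]
ft_force: [-1.4, 0.6, 5.3]
gripper_width: 0.0338
grip_force: 15.0
time_s: 50.55
tcp_pos: [0.6678, 0.0616, 0.018]
tool_rot: [-0.138, 0.99, 0.0, -0.002]
ft_force: [0.9, 0.5, -0.6]
gripper_width: 0.034
grip_force: 15.0
now [667.8  61.6  18. ] phi 105.92 t 50.55 w 0.034
[667, 62.8, 10.2, 105.8] -> shift [0.4, 1.3, 7.8] turn 0.1
```

```bash
M='python3 -m jog'
$M '{"translation":[[-0.2,-0.5,2],[-0.2,-0.5,4],[-0.2,-0.5,5],[-0.2,-0.5,5],[-0.2,-0.5,5]],"turn":[0.1,0.1,0.1,0.1,0.1]}'
$M '{"translation":[[0,0,0],[0,0,0],[0,0,0],[0,0,0],[0,0,0]],"turn":[0,0,0,0,0]}' 0.3
$M '{"translation":[[0,0,-20],[0,0,-50],[0,0,-90],[0,0,-120],[0,0,-140]],"turn":[0,0,0,0,0]}' >/dev/null
for i in 1 2; do $M '{"translation":[[-30,40,-10],[-40,80,-10],[-50,120,-10],[-50,160,-10],[-50,200,-10]],"turn":[0,0,0,0,0]}' >/dev/null; done
$M '{"translation":[[20,40,0],[40,80,0],[60,120,0],[80,160,0],[100,200,0]],"turn":[0,0,0,0,0]}' >/dev/null
python3 chk.py pics/h1.png; python3 - <<'E'
from h import *
for n,cb in(("top",(.6677,.0641)),("scene",(.6672,.0619))):
    im=capture(n)[:,:,::-1].copy()
    r=rectify(n,im,cb,.02,half=.04,s=.5e-3,ang=np.radians(15.8)); h=cv2.cvtColor(r,40)
    m=((h[...,1]>110)&(h[...,0]<20)).astype(np.uint8); _,_,st,ce=cv2.connectedComponentsWithStats(m); print(n,[((e-79.5)/2).round(1).tolist()+[int(q[4])] for e,q in zip(ce[1:],st[1:]) if q[4]>20])
E
```

```text
time_s: 51.05
tcp_pos: [0.6682, 0.0614, 0.0136]
tool_rot: [-0.138, 0.99, 0.0, -0.002]
ft_force: [-1.5, -0.0, 6.3]
gripper_width: 0.0339
grip_force: 15.0
time_s: 51.55
tcp_pos: [0.6681, 0.0614, 0.013]
tool_rot: [-0.138, 0.99, 0.0, -0.002]
ft_force: [0.4, -1.1, 0.4]
gripper_width: 0.0604
grip_force: 0.0
top spool err mm [0.1, 0.2] 256
top tin err mm [0.7, 0.0] 1555
scene spool err mm [0.0, 0.5] 248
scene tin err mm [2.5, -3.6] 1369
now [496.8 646.1 172.7] phi 106.4 t 53.65 w 0.0603
[552, 247.5, 130, 49] -> shift [59.6, -398.0, 42.7] turn 57.4
top [[17.9, -8.3, 1112], [-18.2, 7.9, 1105]]
scene [[17.9, -9.1, 319], [-18.4, 6.0, 694]]
```

View pics/h1.png

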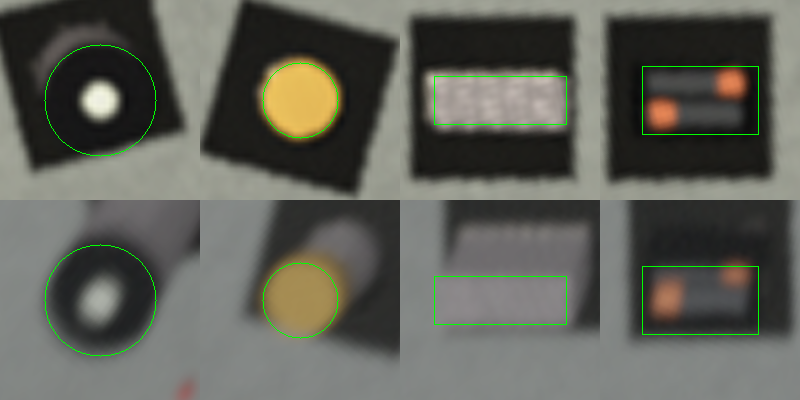

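The sliver has gone, and the battery holder is centred within 0.3 mm. All four parts sit on their silhouettes, so I'm handing in.

```bash
python3 -c "
from station import *
print(job_done())"
```

```text
the job is handed in; nothing more can be done
None
```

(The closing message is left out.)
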